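# Set the hold-down screw of a vial sampler's tray

### The job

Pull the loading tray of the white bench sampler out to its stop by its handle, then turn the brass wing screw on the tray clockwise until it seats, clamping the hold-down bar on the vials. Back the screw off a quarter turn from there so that the vials are not under load, and finish holding the wing gripped between the fingers at that setting, with the tray still fully out; do not knock the cups, bottle, timer and counter standing around.

Things in the scene. Friction and masses are not known exactly. Their poses are not given: they have to be found in the camera images.
- sampler: white bench instrument with a blue-fronted loading tray, 200 deep (x) x 280 wide (y) x 122 high, fixed to the worktop. Origin: centre of its underside; its own -x axis points out of its front, the way the tray slides out (at yaw 0 toward the robot); z up. A control column stands on its right. Its front face is at x = -100.
- tray (a joint): how far the loading tray is out, m: 0 shut, 0.13 at its stop. It slides stiffly (about 2.5 N) along the sampler's -x and stays where it is left; it starts up to 20 mm open. The wing screw stands on the tray 119 mm behind the handle bar, on the same middle line; it is under the sampler's roof when shut and 65 mm in front of the sampler's front when fully out
- handle_grip (a point): middle of the tray's steel bow handle: a round bar 12 mm thick, 110 long, parallel to the sampler's y axis, 45 mm in front of the blue tray front, 85 mm above the worktop. Free from above (the tray front's top edge is 111 mm high); moves with the tray. Axes as the sampler's.
- wing (a point): centre of the brass wing screw's grip: an upright flat 38 long x 9 thick x 26 high on a vertical axis. This point is on the axis, 11 mm below the wing's top, 92 mm above the worktop when seated (z up). Its x axis runs along the wing (white dot at the +x end); seated, that is the sampler's x. A steel hold-down bar, 160x16 mm along y, lies under it, its top 22 mm below this point
- screw (a joint): angle of the wing screw, rad, seen from above: 0 = seated (a hard stop), grows as it is turned anticlockwise (backed off), up to 6.28; it starts 1.0 to 2.6 rad from its seat. Right-hand thread, clockwise tightens; screw and bar rise together 4 mm a turn. Turns with a light drag of 0.05 N m and stays where it is left.
- cup_red: clear-white 60 ml specimen cup with red lid, 64 mm across, 73 high, loose; a bystander to be left alone. Origin: centre of its underside, z up
- cup_yellow: the same cup with yellow lid, loose; a bystander to be left alone. Origin: centre of its underside, z up
- dropper: amber dropper bottle with black cap, 36 mm across, 96 high, loose; a bystander to be left alone. Origin: centre of its underside, z up
- timer: white bench timer, 63x68x36, loose; a bystander to be left alone. Origin: centre of its underside, z up
- tally: round white hand tally counter, 54x73x25, loose; a bystander to be left alone. Origin: centre of its underside, z up

How it is judged:
On the way, in this order (a step that is already met when the one before it is completed fails the run):
1. the tray is pulled out to its stop (value of joint tray above 0.122 m), for 0.2 s.
2. the screw is turned clockwise until it seats, the tray still out (value of joint screw below 0.07 rad and value of joint tray above 0.122 m), for 0.2 s.
At the end, for the whole second after the job is handed in: The screw, after having been seated (within 0.07 rad of its stop), is 1.37 to 1.77 rad from its seat and still, the fingers are gripping its wing (over 3 N, TCP within 30 mm of the wing's centre), and the tray is within 8 mm of its stop (value of joint screw between 1.37 and 1.77 rad and value of joint tray above 0.122 m and contact force between the fingers and screw above 3 N and distance between the grasp point and wing below 0.03 m and velocity of joint screw between -0.1 and 0.1 rad/s); the arm keeps its last pose, push and grip.
It fails at once if the cup_red is displaced by more than 25 mm or tipped over (distance of cup_red from where it was at the start of the episode above 0.025 m or angle between cup_red's own z axis and vertical above 0.5 rad).
It fails at once if the cup_yellow is displaced by more than 25 mm or tipped over (distance of cup_yellow from where it was at the start of the episode above 0.025 m or angle between cup_yellow's own z axis and vertical above 0.5 rad).
It fails at once if the dropper is displaced by more than 25 mm or tipped over (distance of dropper from where it was at the start of the episode above 0.025 m or angle between dropper's own z axis and vertical above 0.5 rad).
It fails at once if the timer is displaced by more than 25 mm or tipped over (distance of timer from where it was at the start of the episode above 0.025 m or angle between timer's own z axis and vertical above 0.5 rad).
It fails at once if the tally is displaced by more than 25 mm or tipped over (distance of tally from where it was at the start of the episode above 0.025 m or angle between tally's own z axis and vertical above 0.5 rad).
It also fails if it takes over 53 s, if anything falls off the work surface, if the arm or the gripper's body presses on something with over 40 N, if the wrist force passes 120 N, or if a joint passes its speed limit or range.

### The arm

A 7-joint arm with a two-finger parallel gripper is mounted at the origin on a cart in front of the work surface, level with it; the furniture and walls round the work are solid. World frame = base frame: x ahead of the robot, y to its left, z up, the work surface at z = 0. Lengths are in m, angles in rad, forces in N, time in s.
With the tool pointing down it reaches from about 0.4 to 0.925 m from the base axis. Payload 4.1 kg.
Tool frame: the origin (TCP) lies between the finger pads, 19 mm behind the fingertips; this is the grasp point; z points along the fingers, y is the line along which they close (so a half turn about z gives the same grasp; the last joint's range is limited). The gripper opens to 85 mm and grips with 20 to 120 N. Pads are 22 mm wide; open, the fingers measure 114 mm over their backs; the gripper's body (76 mm by 85 mm) begins 54 mm behind the grasp point. The pads swing forward as they close: fully open they stand 13 mm farther back than shut.
Start: joints at [-1.232, 0.398, 0.045, 1.537, -0.019, 1.207, -0.051], TCP at [0.276, 0.589, 0.25] pointing down, gripper open.
Joint ranges: [-2.82, 2.82], [-0.49, 2.23], [-1.37, 1.46], [0, 2.46], [-1.36, 4.5], [0.23, 2], [-2.94, 2.94]. Speed limits (rad/s): [2.57, 2.57, 3.14, 3.14, 3.14, 3.14, 3.14].

### API

Orientations are given as a unit quaternion [w, x, y, z].
In Python, from workcell import arm gives the robot as it stands.
- The arm moves only by the tool send_rows, never from a script. Its argument "commands" is one flat list of numbers, 7 for each row, row after row: the opening, from 0 (shut) to 1 (fully open), then the shift along the tool's x, y, z each as a share of 60 mm, from -1 to 1, then the turn, a rotation vector about the tool's x, y, z each as a share of pi rad, from -1 to 1. A call has 1 to 8 rows; each row shifts and turns the commanded pose from where the row before left it, along the tool's axes as they then stand; what a row does not reach is not made up. A row lasts 1/8 s, in which the tool goes at most 62.5 mm and 10.7 degrees, less where a joint would pass 70% of its speed; a pose out of reach is approached as far as the arm can. A call with a number of a shift or a turn outside -1 to 1 is refused whole. A call with a gripper value outside its range is refused whole. The fingers move at their own pace and stop on an object; "grip_force" is the grip in N (left out, the last holds). Time passes only in rows, so rows that do not move let the fingers close. It gives the time, the measured TCP pose, the force, the opening and the grip force at its end, in the units of the state.
- arm.observe(): the state, without advancing time (a new reading comes with each control period).
- arm.get_image(name): name is "side" or "top"; returns the picture (384x512x3 uint8, red, green, blue); there is no depth.
- arm.get_calibration(name): a dict with "fx", "fy", "cx", "cy" (pixels), "xyz" and "rotation" of the camera in the world. Camera axes: x right, y down, z forward; pixel columns grow to the right and rows downward; lengths in m; the calibration is good to about 2 mm. A picture is of the moment at which its call begins. get_calibration takes no time and is no camera call.
- arm.finish_job(): hands the job in; it is judged then, once.
The state is a dict: "time_s": time; "qpos": joint angles; "dq": joint speeds; "joint_torque": joint torques, N m; "position": TCP position; "tool_rot": TCP orientation; "contact_force": force on the tool from outside, world axes, zero at the start; "moment": the same for the moment, N m; "grip_width": finger opening in m; "finger_force": force on a finger pad.
Only numpy, scipy, OpenCV 4.12 (cv2) and the standard library are available. Lean on these libraries where they do the work, as an engineer would, in place of code of your own. Each camera call takes 0.05 s, during which the arm holds its last target. There are 200 camera calls.

## Working session

There is one attempt and no reset: what is moved stays moved. The work goes in short steps, Python scripts to look and compute and a tool call to move; the robot and the scene stay as the last step left them, time stands still between calls to the robot, and variables do not carry over. Pictures are saved under pics/ and viewed, at most 10 in all, crops included, and the job is handed in when it is done.

Besides the shell and the picture viewer there is one more tool, called after ">>>" as a command line: name --argument value ..., lists and objects as JSON in quotes. send_rows: Moves the arm, as the interface text tells. Shift numbers are shares of 60 mm and turn numbers shares of pi rad, none past 1 either way. Its arguments: {"type":"object","properties":{"commands":{"type":"array"},"grip_force":{"type":"number"}},"required":["commands"]}

```bash
mkdir -p pics; ls; python3 - <<'E'
from workcell import arm
import cv2
for n in("side","top"):
    cv2.imwrite(f"pics/{n}0.png",cv2.cvtColor(arm.get_image(n),cv2.COLOR_RGB2BGR)); print(n,arm.get_calibration(n))
s=arm.observe();print(s)
E
```

```text
pics
side {'fx': 471.8616577272789, 'fy': 471.8616577272789, 'cx': 248.79037657497136, 'cy': 183.032773808949, 'xyz': array([ 0.42518989, -1.04706287,  1.01219686]), 'rotation': array([-0.42991954,  0.89931289, -0.07443015,  0.02942221])}
top {'fx': 441.0448036936315, 'fy': 441.0448036936315, 'cx': 253.84041129035563, 'cy': 191.96252301234557, 'xyz': array([0.38403501, 0.06917864, 1.65402111]), 'rotation': array([-0.0507605 ,  0.70726091, -0.70350675,  0.0477874 ])}
{'time_s': 0.1, 'qpos': array([-1.23200207,  0.39912762,  0.04502828,  1.5377877 , -0.01871792,
        1.20691138, -0.05070331]), 'dq': array([ 0.00018218, -0.00240378,  0.00052408, -0.00339449,  0.00074347,
        0.00123968,  0.00182074]), 'joint_torque': array([ 3.23503984e-03, -4.76267874e+01,  1.37034483e+00, -2.54950851e+01,
        1.21093556e-02,  5.05148404e-03,  1.31362637e-05]), 'position': array([0.27529415, 0.5882085 , 0.24904598]), 'tool_rot': array([-1.44967014e-04,  2.17099839e-01,  9.76148984e-01, -8.94579794e-04]), 'contact_force': array([-0.16663124,  0.54875414,  0.46908518]), 'moment': array([-0.0124398 ,  0.03322196, -0.05782779]), 'finger_force': 0.0, 'grip_width': 0.08549273598095884}
```

View pics/side0.png

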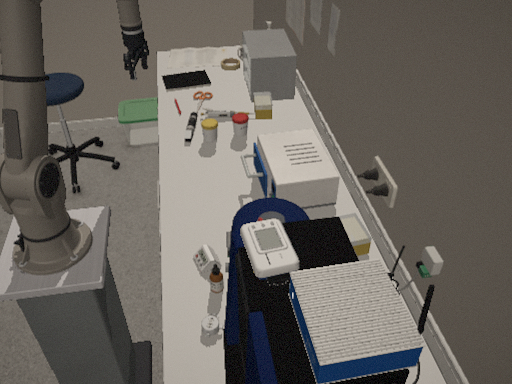

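View pics/top0.png

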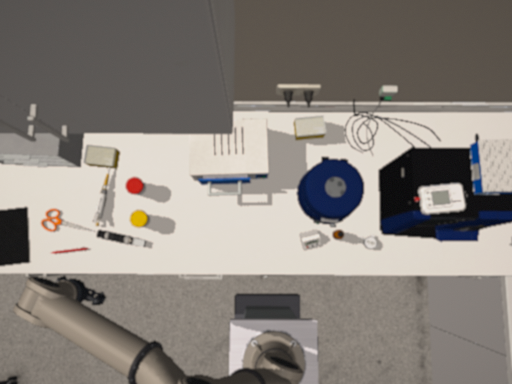

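```bash
cat > h.py <<'E'
import numpy as np,cv2
from scipy.spatial.transform import Rotation as R
from workcell import arm
def rot(q): return R.from_quat(np.asarray(q)[[1,2,3,0]])
def ray(n,u,v):
    c=arm.get_calibration(n); d=rot(c["rotation"]).apply([(u-c["cx"])/c["fx"],(v-c["cy"])/c["fy"],1]); return c["xyz"],d
def at(n,u,v,z):
    o,d=ray(n,u,v); return o+d*(z-o[2])/d[2]
def proj(n,p):
    c=arm.get_calibration(n); q=rot(c["rotation"]).inv().apply(np.asarray(p)-c["xyz"]); return np.r_[c["fx"]*q[0]/q[2]+c["cx"],c["fy"]*q[1]/q[2]+c["cy"]]
def crop(n,name,x0,y0,w,h,k):
    im=cv2.cvtColor(arm.get_image(n),cv2.COLOR_RGB2BGR)
    c=cv2.resize(im[y0:y0+h,x0:x0+w],None,fx=k,fy=k,interpolation=cv2.INTER_CUBIC); return im,c
E
python3 - <<'E'
from h import *
_,a=crop("side","",225,115,130,110,4); _,b=crop("top","",180,110,100,110,4)
cv2.imwrite("pics/z1.png",np.hstack([cv2.resize(a,(400,338)),np.zeros((338,0,3),np.uint8),cv2.resize(b,(307,338))]))
_,a=crop("side","",225,115,130,110,4)
cv2.imwrite("pics/z1.png",np.hstack([cv2.resize(a,(420,355)),cv2.resize(b,(323,355))]))
E
```

```text
(no output)
```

View pics/z1.png

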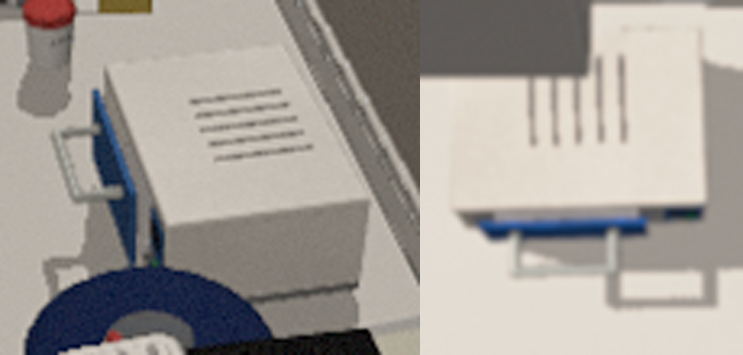

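The sampler stands with its front toward the robot. The handle bar runs from about (209,194) to (239,193) in the top view, and from (244,156) to (249,176) in the side view.

```bash
python3 - <<'E'
from h import *
a=at("top",209.4,194.2,.087);b=at("top",239.4,193.0,.087);print("bar",a,b,(a+b)/2,np.linalg.norm(a-b))
c=at("side",243.6,156.2,.087);d=at("side",249.1,175.7,.087);print("bar side",c,d,(c+d)/2)
f=at("top",190.2,174.4,.122);g=at("top",268.2,173.5,.122);print("roof",f,g,(f+g)/2)
for p,q in((a,b),(c,d),(f,g)):
    v=p-q; print("yaw",np.arctan2(-v[0],v[1]))
for n,u,v,z in(("red",135,186,.073),("yel",139,218,.073),("tim",311,240,.036),("drop",338,235,.096)): print(n,at("top",u,v,z))
# refine: light-coloured bar & blue mask
im=arm.get_image("top"); hsv=cv2.cvtColor(im,cv2.COLOR_RGB2HSV)
m=cv2.inRange(hsv,(105,130,60),(125,255,255)); m[:, :180]=0;m[:,280:]=0;m[:160]=0;m[200:]=0
ys,xs=np.nonzero(m);print("blue",xs.min(),xs.max(),ys.min(),ys.max())
print(im[184:200,225].tolist())
s=arm.observe();print(rot(s["tool_rot"]).as_matrix())
E
```

```text
bar [0.59510693 0.23574914 0.087     ] [0.59999627 0.12817943 0.087     ] [0.5975516  0.18196429 0.087     ] 0.10768076889864733
bar side [0.60291335 0.22902139 0.087     ] [0.60414649 0.12105034 0.087     ] [0.60352992 0.17503586 0.087     ]
roof [0.66056022 0.30120194 0.122     ] [0.66513234 0.02594709 0.122     ] [0.66284628 0.16357452 0.122     ]
yaw 0.045421472291475924
yaw 0.011420525698489788
yaw 0.01660899065470482
red [0.6256608 0.5080446 0.073    ]
yel [0.50940816 0.48864097 0.073     ]
tim [ 0.43531925 -0.13281374  0.036     ]
drop [ 0.45142553 -0.22043792  0.096     ]
blue 199 249 178 182
[[124, 122, 123], [151, 145, 139], [157, 151, 143], [157, 150, 143], [156, 149, 142], [156, 149, 142], [157, 151, 144], [164, 158, 150], [176, 174, 164], [183, 181, 172], [184, 182, 173], [203, 195, 186], [225, 216, 206], [228, 221, 211], [227, 220, 211], [228, 220, 211]]
[[-9.05764126e-01  4.23782151e-01 -1.92459116e-04]
 [ 4.23782192e-01  9.05763975e-01 -5.25023650e-04]
 [-4.81731185e-05 -5.57108333e-04 -9.99999844e-01]]
```

>>> send_rows --commands '[0.5,0,0,0,0,0,0.05,0.5,0,0,0,0,0,0.05,0.5,0,0,0,0,0,0.05,0.5,0,0,0,0,0,0.05,0.5,0,0,0,0,0,0.05,0.5,0,0,0,0,0,0.05,0.5,0,0,0,0,0,0.05,0.5,0,0,0,0,0,0]' --grip_force 60

```text
time_s: 1.3
position: [0.2754, 0.5887, 0.2499]
tool_rot: [0.0, 0.694, 0.72, 0.0]
contact_force: [0.5, 0.3, -0.0]
grip_width: 0.0428
finger_force: 0.0
```

>>> send_rows --commands '[0.5,-0.82,0.6,0,0,0,0,0.5,-0.82,0.6,0,0,0,0,0.5,-0.82,0.6,0,0,0,0,0.5,-0.82,0.6,0,0,0,0,0.5,-0.82,0.6,0,0,0,0,0.5,-0.82,0.6,0,0,0,0,0.5,-0.82,0.6,0,0,0,0,0.5,-0.5,0.37,0.6,0,0,0]'

```text
time_s: 2.3
position: [0.5664, 0.2208, 0.2169]
tool_rot: [0.002, 0.695, 0.719, 0.004]
contact_force: [-0.1, 1.1, -0.6]
grip_width: 0.0428
finger_force: 0.0
```

```bash
python3 - <<'E'
from h import *
_,a=crop("side","",215,115,130,110,4); _,b=crop("top","",180,110,100,110,4)
cv2.imwrite("pics/z2.png",np.hstack([cv2.resize(a,(420,355)),cv2.resize(b,(323,355))]))
s=arm.observe();print(s["position"],s["qpos"])
E
```

```text
[0.56273927 0.21690736 0.21084522] [-0.77681565  0.37755323  0.43557888  1.70484449 -0.17054215  1.10324035
 -0.26270622]
```

View pics/z2.png

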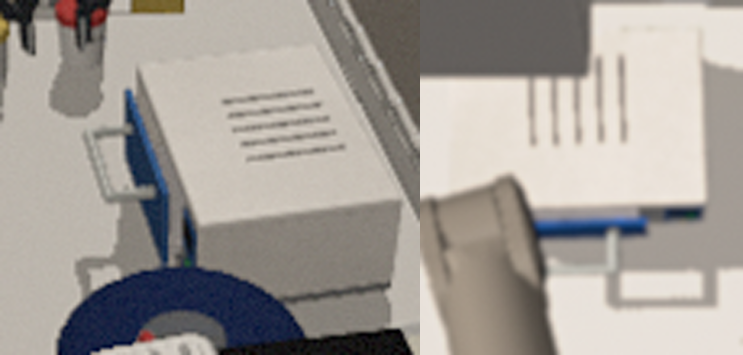

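>>> send_rows --commands '[0.5,-0.67,0.6,0,0,0,0,0.5,0,0,0.5,0,0,0,0.5,0,0,0.5,0,0,0,0.5,0,0,0,0,0,0,0.5,0,0,0,0,0,0]'

```text
time_s: 3.02
position: [0.6, 0.1858, 0.1553]
tool_rot: [0.0, 0.694, 0.72, 0.001]
contact_force: [0.3, 0.2, 0.6]
grip_width: 0.0424
finger_force: 0.0
```

```bash
python3 - <<'E'
from h import *
_,a=crop("side","",225,125,65,70,6); 
cv2.imwrite("pics/z3.png",a)
s=arm.observe();print(s["position"],s["contact_force"])
E
```

```text
[0.60034326 0.1856333  0.15574207] [-0.04517704 -0.75849864 -0.5156796 ]
```

View pics/z3.png

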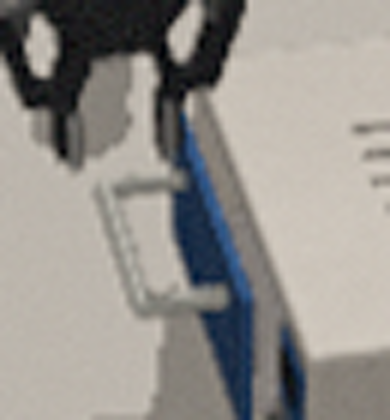

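The open fingers are above the handle, tips near (236,152) and (252,150) px. The bar centre is near (244,166).

>>> send_rows --commands '[0.5,-0.12,0,0.4,0,0,0,0.5,0,0,0.4,0,0,0,0.5,0,0,0.35,0,0,0,0.5,0,0,0,0,0,0]'

```text
time_s: 3.58
position: [0.6004, 0.1781, 0.0858]
tool_rot: [0.0, 0.695, 0.719, 0.001]
contact_force: [-0.0, 0.6, 0.1]
grip_width: 0.0427
finger_force: 0.0
```

>>> send_rows --commands '[0,0,0,0,0,0,0,0,0,0,0,0,0,0,0,0,0,0,0,0,0,0,0,0,0,0,0,0,0,0,0,0,0,0,0]'

```text
time_s: 4.2
position: [0.6004, 0.1779, 0.0863]
tool_rot: [0.0, 0.695, 0.719, 0.001]
contact_force: [-0.8, -0.4, 7.3]
grip_width: 0.0097
finger_force: 58.8
```

>>> send_rows --commands '[0,0,-0.2,0,0,0,0,0,0,-0.22,0,0,0,0,0,0,-0.22,0,0,0,0,0,0,-0.22,0,0,0,0,0,0,-0.22,0,0,0,0,0,0,-0.22,0,0,0,0,0,0,-0.22,0,0,0,0,0,0,0,0,0,0,0]'

```text
time_s: 5.2
position: [0.5071, 0.1747, 0.0862]
tool_rot: [-0.001, 0.695, 0.719, 0.0]
contact_force: [-2.3, -0.9, 12.1]
grip_width: 0.0096
finger_force: 60.5
```

>>> send_rows --commands '[0,0,-0.12,0,0,0,0,0,0,-0.12,0,0,0,0,0,0,0,0,0,0,0]'

```text
time_s: 5.58
position: [0.4938, 0.1742, 0.0862]
tool_rot: [-0.0, 0.695, 0.719, 0.001]
contact_force: [-0.1, -0.7, 9.7]
grip_width: 0.0097
finger_force: 60.3
```

>>> send_rows --commands '[0,0,-0.08,0,0,0,0,0,0,-0.08,0,0,0,0,0,0,0,0,0,0,0]'

```text
time_s: 5.95
position: [0.4846, 0.1739, 0.0862]
tool_rot: [0.0, 0.695, 0.719, 0.001]
contact_force: [0.4, 0.6, 8.9]
grip_width: 0.0103
finger_force: 60.2
```

>>> send_rows --commands '[0,0,-0.08,0,0,0,0,0,0,-0.08,0,0,0,0,0,0,0,0,0,0,0]'

```text
time_s: 6.32
position: [0.4804, 0.1738, 0.0863]
tool_rot: [0.004, 0.695, 0.719, 0.006]
contact_force: [13.8, 1.0, -6.1]
grip_width: 0.0103
finger_force: 59.0
```

>>> send_rows --commands '[0,0,-0.08,0,0,0,0,0,0,0,0,0,0,0,0,0,0,0,0,0,0]'

```text
time_s: 6.7
position: [0.4803, 0.1737, 0.0865]
tool_rot: [0.008, 0.695, 0.719, 0.01]
contact_force: [25.1, 0.5, -18.6]
grip_width: 0.0097
finger_force: 58.8
```

>>> send_rows --commands '[0.5,0,0,0,0,0,0,0.5,0,0,0,0,0,0,0.5,0,0,0,0,0,0,0.5,0,0,-0.5,0,0,0,0.5,0,0,-0.9,0,0,0,0.5,0,0,-0.9,0,0,0,0.5,0.7,0,-0.4,0,0,0,0.5,0.9,0,0,0,0,0]'

```text
time_s: 7.7
position: [0.4677, 0.2693, 0.2496]
tool_rot: [-0.0, 0.696, 0.718, 0.002]
contact_force: [0.6, 1.2, -0.8]
grip_width: 0.0429
finger_force: 0.0
```

>>> send_rows --commands '[0.7,0.9,0,0,0,0,0,0.7,0.9,0,0,0,0,0,0.7,0,0,0,0,0,0,0.7,0,0,0,0,0,0]'

```text
time_s: 8.2
position: [0.4627, 0.376, 0.2462]
tool_rot: [0.0, 0.695, 0.719, -0.001]
contact_force: [0.3, -1.8, 0.1]
grip_width: 0.0598
finger_force: 0.0
```

```bash
python3 - <<'E'
from h import *
_,a=crop("side","",205,125,100,90,4); _,b=crop("top","",190,150,80,72,5)
im,_=crop("side","",0,0,10,10,1); np.save("s.npy",im); im,_=crop("top","",0,0,10,10,1); np.save("t.npy",im)
cv2.imwrite("pics/z4.png",np.hstack([a,b]))
s=arm.observe();print(s["position"],s["contact_force"],a.shape,b.shape)
for n in("side","top"): print(n,proj(n,[.48,.176,.087]),proj(n,[.599,.178,.103]))
E
```

```text
[0.46373086 0.37541097 0.24713228] [ 0.05768926 -0.25995048 -0.30155115] (360, 400, 3) (360, 400, 3)
side [208.55717382 169.48893229] [244.68704873 161.35283777]
top [225.58815023 226.4184895 ] [225.20782317 192.59163749]
```

View pics/z4.png

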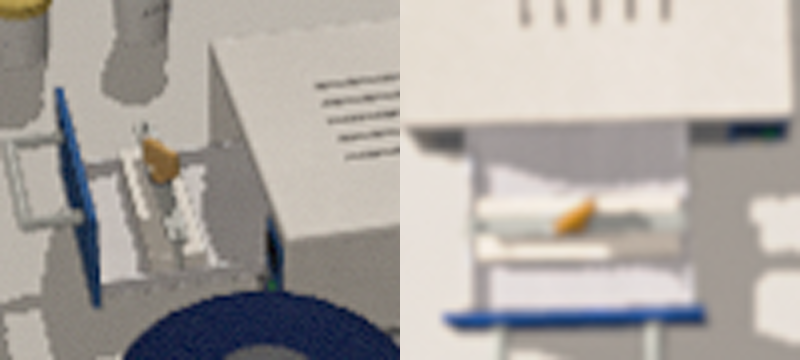

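The tray is fully out. The brass wing is at about (225,193) px in the top view, running lower-left to upper-right. Next I measure its angle.

```bash
python3 - <<'E'
from h import *
for n in("top","side"):
    im=np.load(n[0]+".npy"); hsv=cv2.cvtColor(im,cv2.COLOR_BGR2HSV)
    m=cv2.inRange(hsv,(8,110,60),(28,255,255))
    x0,y0,x1,y1=(205,175,250,215) if n=="top" else (225,140,265,185)
    k=np.zeros_like(m);k[y0:y1,x0:x1]=m[y0:y1,x0:x1]
    ys,xs=np.nonzero(k);
    P=np.array([at(n,x,y,.1)[:2] for x,y in zip(xs,ys)]);c=P.mean(0);w,v=np.linalg.eigh(np.cov(P.T));d=v[:,1]
    print(n,len(xs),xs.mean(),ys.mean(),c,np.degrees(np.arctan2(d[1],d[0]))%180,np.sqrt(w*12))
im=np.load("t.npy");hsv=cv2.cvtColor(im,cv2.COLOR_BGR2HSV)
m=cv2.inRange(hsv,(100,130,60),(125,255,255));m[:206]=0;m[222:]=0;m[:,:190]=0;m[:,:197]=0;m[:,262:]=0
ys,xs=np.nonzero(m);P=np.array([at("top",x,y,.111)[:2] for x,y in zip(xs,ys)]);c=P.mean(0);w,v=np.linalg.eigh(np.cov(P.T));d=v[:,1];print("front",c,np.degrees(np.arctan2(d[1],d[0]))%180,np.sqrt(w*12))
E
```

```text
top 26 224.69230769230768 193.46153846153845 [0.596285   0.17999702] 125.85239116917057 [0.01180329 0.02823135]
side 63 244.61904761904762 164.84126984126985 [0.59645576 0.16340886] 93.74822385652176 [0.02150813 0.05226177]
front [0.5248583  0.17472242] 91.82970533699685 [0.00702949 0.1689434 ]
```

>>> send_rows --commands '[0.7,-0.84,0.54,0,0,0,0,0.7,-0.84,0.54,0,0,0,0,0.7,-0.84,0.54,0,0,0,0,0.7,-0.84,0.54,0,0,0,0,0.6,0,0,0.6,0,0,-0.05,0.6,0,0,0.6,0,0,-0.05,0.6,0,0,0,0,0,-0.05,0.6,0,0,0,0,0,-0.05]'

```text
time_s: 9.4
position: [0.5992, 0.1787, 0.1745]
tool_rot: [-0.0, 0.437, 0.899, -0.0]
contact_force: [-0.4, 0.2, 0.4]
grip_width: 0.0514
finger_force: 0.0
```

>>> send_rows --commands '[0.6,0,0,0,0,0,0,0.6,0,0,0,0,0,0]'

```text
time_s: 9.65
position: [0.5997, 0.1794, 0.1753]
tool_rot: [0.0, 0.44, 0.898, 0.0]
contact_force: [-0.2, 0.8, 0.1]
grip_width: 0.0513
finger_force: 0.0
```

```bash
python3 - <<'E'
from h import *
s=arm.observe();r=rot(s["tool_rot"]).as_matrix();p=s["position"]
print(p,np.degrees(np.arctan2(r[1,1],r[0,1])),s["qpos"])
print("shift/60mm",r.T@(np.array([.599,.179,.098])-p)/.06)
E
```

```text
[0.59970108 0.17939889 0.17529131] 37.74114175673917 [-0.59118285  0.43459358  0.30881687  1.68693445 -0.14881436  1.0427299
  0.42454415]
shift/60mm [ 0.00194675 -0.01383721  1.28818289]
```

>>> send_rows --commands '[0.6,0,0,0.5,0,0,0,0.6,0,0,0.5,0,0,0,0.6,0,0,0.28,0,0,0,0.6,0,0,0,0,0,0]'

```text
time_s: 10.15
position: [0.5988, 0.1797, 0.0972]
tool_rot: [-0.001, 0.439, 0.898, -0.001]
contact_force: [-0.2, -0.8, 0.8]
grip_width: 0.0513
finger_force: 0.0
```

>>> send_rows --commands '[0,0,0,0,0,0,0,0,0,0,0,0,0,0,0,0,0,0,0,0,0,0,0,0,0,0,0,0,0,0,0,0,0,0,0,0,0,0,0,0,0,0]' --grip_force 40

```text
time_s: 10.9
position: [0.6001, 0.1795, 0.0994]
tool_rot: [0.0, 0.439, 0.898, 0.0]
contact_force: [-2.6, -2.0, 6.2]
grip_width: 0.0081
finger_force: 41.7
```

```bash
python3 - <<'E'
from h import *
s=arm.observe();r=rot(s["tool_rot"]).as_matrix();p=s["position"]
print(p,np.degrees(np.arctan2(r[1,1],r[0,1])),s["contact_force"],s["moment"],s["grip_width"],s["finger_force"])
E
```

```text
[0.60007478 0.1794599  0.09939366] 37.8835250161868 [-2.62573613 -1.9671831   6.24071805] [-0.38929969  0.44682208  0.0119338 ] 0.008123046924373918 41.73614501953125
```

>>> send_rows --commands '[0,0,-0.02,0.002,0,0,0.04,0,0,0,0.002,0,0,0.05,0,0,0,0.002,0,0,0.05,0,0,0,0.002,0,0,0.05,0,0,0,0.002,0,0,0.05,0,0,0,0.002,0,0,0.05,0,0,0,0,0,0,0]'

```text
time_s: 11.78
position: [0.6008, 0.1796, 0.0989]
tool_rot: [0.001, 0.789, 0.614, 0.002]
contact_force: [1.4, -0.7, 4.8]
grip_width: 0.0081
finger_force: 41.6
```

```bash
cat > st.py <<'E'
from h import *
s=arm.observe();r=rot(s["tool_rot"]).as_matrix();p=s["position"]
print(s["time_s"],p,np.degrees(np.arctan2(r[1,1],r[0,1])),s["contact_force"],s["moment"],s["grip_width"],s["finger_force"],s["qpos"][6])
E
python3 st.py
```

```text
11.775 [0.60082733 0.17961316 0.09887423] -14.186593078979099 [ 1.35683617 -0.70644995  4.83693633] [-0.13542171 -0.50234006 -0.05413671] 0.00812068326339489 41.585057973861694 -0.3332177597569172
```

>>> send_rows --commands '[0,0,0,0.002,0,0,0.05,0,0,0,0.002,0,0,0.05,0,0,0,0.002,0,0,0.05,0,0,0,0.002,0,0,0.05,0,0,0,0.002,0,0,0.05,0,0,0,0.002,0,0,0.05,0,0,0,0,0,0,0]'

```text
time_s: 12.65
position: [0.6009, 0.1789, 0.0982]
tool_rot: [0.0, 0.982, 0.189, 0.002]
contact_force: [2.5, -1.5, 6.5]
grip_width: 0.008
finger_force: 41.9
```

```bash
python3 st.py
```

```text
12.65 [0.6008796  0.17894183 0.0982236 ] -68.19140316289639 [ 2.5461454  -1.51536923  6.52235351] [-0.24743357 -0.48324271  0.00959368] 0.008014738799154441 41.93077325820923 -1.1317774997722265
```

>>> send_rows --commands '[0,0,0,0,0,0,0.03,0,0,0,0,0,0,0.03,0,0,0,0,0,0,0.02,0,0,0,0,0,0,0,0,0,0,0,0,0,0]'

```text
time_s: 13.28
position: [0.6008, 0.1786, 0.0981]
tool_rot: [0.0, 0.998, 0.065, 0.002]
contact_force: [3.0, -1.6, 5.2]
grip_width: 0.0082
finger_force: 41.8
```

```bash
python3 st.py
```

```text
13.275 [0.60079641 0.17864357 0.0981031 ] -82.55749129244528 [ 3.01256955 -1.59309994  5.19165232] [-0.32643121 -0.55292698 -0.0631124 ] 0.00819369804557167 41.75213098526001 -1.3421464488399901
```

>>> send_rows --commands '[0,0,0,0,0,0,0.02,0,0,0,0,0,0,0,0,0,0,0,0,0,0]'

```text
time_s: 13.65
position: [0.6007, 0.1786, 0.0981]
tool_rot: [0.0, 0.999, 0.034, 0.002]
contact_force: [1.6, -1.8, 4.8]
grip_width: 0.0077
finger_force: 41.8
```

```bash
python3 st.py
```

```text
13.65 [0.60070487 0.17863266 0.09805059] -86.15416042916175 [ 1.64458897 -1.76714813  4.77800902] [-0.36033573 -0.4752003  -0.03807816] 0.007707269720000503 41.75584137439728 -1.3947879146424353
```

>>> send_rows --commands '[0,0,0,0,0,0,0.02,0,0,0,0,0,0,0,0,0,0,0,0,0,0]'

```text
time_s: 14.02
position: [0.6007, 0.1786, 0.098]
tool_rot: [0.0, 1.0, 0.004, 0.002]
contact_force: [1.7, -1.2, 5.0]
grip_width: 0.0082
finger_force: 42.4
```

```bash
python3 st.py
```

```text
14.025 [0.60066958 0.17857457 0.09803466] -89.59125597398544 [ 1.65341794 -1.21349721  4.97410485] [-0.41894383 -0.51678735  0.55036799] 0.008166232875424416 42.35295653343201 -1.445757926043858
```

>>> send_rows --commands '[0,0,0,0,0,0,0.02,0,0,0,0,0,0,0,0,0,0,0,0,0,0]'

```text
time_s: 14.4
position: [0.6006, 0.1786, 0.098]
tool_rot: [0.001, 1.0, -0.026, 0.002]
contact_force: [2.0, -1.9, 5.6]
grip_width: 0.0082
finger_force: 59.7
```

```bash
python3 st.py
```

```text
14.4 [0.60060671 0.17860893 0.09804823] -93.01289248618771 [ 2.00546895 -1.85097964  5.64625397] [-0.48614268 -0.46070271  1.34507524] 0.008235764207050397 59.65913951396942 -1.496579086893709
```

>>> send_rows --commands '[0,0,0,0,0,0,-0.03,0,0,0,-0.002,0,0,-0.05,0,0,0,-0.002,0,0,-0.05,0,0,0,-0.002,0,0,-0.05,0,0,0,-0.002,0,0,-0.05,0,0,0,-0.002,0,0,-0.05,0,0,0,-0.002,0,0,-0.05,0,0,0,-0.002,0,0,-0.05]'

```text
time_s: 15.4
position: [0.6001, 0.1795, 0.0988]
tool_rot: [0.0, 0.842, 0.54, 0.002]
contact_force: [1.0, -0.3, 4.7]
grip_width: 0.0082
finger_force: 41.6
```

>>> send_rows --commands '[0,0,0,-0.002,0,0,-0.05,0,0,0,-0.002,0,0,-0.05,0,0,0,0,0,0,-0.045,0,0,0,0,0,0,0,0,0,0,0,0,0,0]'

```text
time_s: 16.02
position: [0.5996, 0.1796, 0.099]
tool_rot: [0.0, 0.7, 0.714, 0.001]
contact_force: [0.2, -1.2, 6.6]
grip_width: 0.0083
finger_force: 41.8
```

```bash
python3 st.py; python3 - <<'E'
from h import *
_,a=crop("side","",205,125,100,90,4); _,b=crop("top","",190,150,80,72,5)
cv2.imwrite("pics/z5.png",np.hstack([a,b]))
E
```

```text
16.025 [0.59963028 0.17959505 0.09900811] 1.098489326001942 [ 0.17624879 -1.21111748  6.6263322 ] [-0.08104747 -0.09692226  0.04022611] 0.00829594298327774 41.761037707328796 -0.10586936917774076
```

View pics/z5.png

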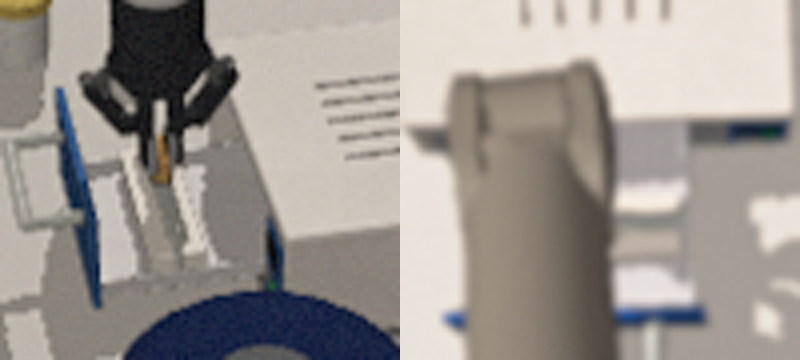

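The fingers hold the wing, with brass visible between them at (160,155) in the crop. The tray front and handle sit at the same pixels as when the tray was pulled to its stop. The screw is about 89° off its seat.

```bash
python3 -c "
from workcell import arm; print(arm.finish_job())"
```

```text
the job is handed in; nothing more can be done
None
```

I handed the job in at about 16 s of the 53 s allowed: the tray is at its stop, the screw was seated and then backed off about 89° (estimated from the gripper angle), and the wing is held with about 42 N; the hand-in call returned no verdict, so I can't confirm a pass.

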